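# Load a tape cassette into the shop's label printer

### The job

The price-label printer on the counter is out of tape. Set the cassette with the yellow label, label up, into the printer's open bay so that it goes over the two spindles, press it down until it clicks fully home, and only then swing the cover over and shut it flat. Leave the used red-labelled cassette and everything else on the counter where it is.

Things in the scene. Friction and masses are not known exactly. Their poses are not given: they have to be found in the camera images.
- printer: desktop label printer, light grey, fixed, 200 (x) x 140 (y) mm, deck 48 mm high; keyboard and small screen on its front (-x) half, cassette bay in its rear half, cover hinged behind the bay. Origin at the centre of its underside, on the counter; x points from the keyboard to the hinge, z up.
- bay (a point): centre of the floor of the cassette bay, axes those of the printer; 28 mm behind the printer's centre and 28 mm above the counter. The bay is a pit 78.2 (x) by 58.2 mm (y), 20 mm deep, with a 45-degree bevelled rim 4 mm wide that stands 3 mm above the deck. Mid-way along each long side (+y, -y) a finger cut-out 44 mm wide, open outwards, leaves a wall of 10 mm above the floor.
- spindle (a point): tip of the main white upright spindle, 16 mm above the bay floor, 9 mm thick, tip tapered to 4 mm, at x +15, y 0 from the bay centre. A second one, 7 mm thick and 13 mm high, stands at x -16, y +11 from the bay centre.
- catch (a point): sprung white catch in the middle of the bay's rear (+x) short wall; its twin is in the front (-x) wall. A cassette merely laid in rests on the two about 10 mm above the floor, roughly level. Pressing the middle of its top down with 5 to 10 N carries it past them, one or both at a time: it clicks and sits flat on the floor. Pressed only part way it may hang tilted, some 4 mm high.
- cover (a joint): cover of the bay, light grey with a clear window, 108 mm from hinge to free edge, 100 mm wide, 14 mm skirts inside. 0 rad is shut flat, growing as it opens: 1.57 upright, at most 2.0, leaning back away from the keyboard. Stiff hinge: it stays where it is left, takes about 0.5 N at the free edge, and must be pushed over and all the way down. Shut, its top is 67 mm above the counter.
- cover_hinge (a point): middle of the cover's hinge axis, which runs along the printer's y: 88 mm behind the printer's centre, 58 mm above the counter; axes those of the printer. The cover's flat outer face lies 9 mm from this axis.
- cover_edge (a point): middle of the cover's free edge, on its outer face. Its x points from the free edge to the hinge and its z out of the cover's outer face (up when shut).
- cassette_yellow: fresh tape cassette, dark block 76 (x) x 56 (y) x 30 mm (z), yellow label on top and long sides, 80 to 150 g, lying flat. Origin at the centre of its underside, z up. Through holes: 14 mm at x +15, y 0; 12 mm at x -16, y +11. It goes in only with its x along the printer's x (wider hole toward the hinge). Each short end has a recess 19 wide, 4.5 mm deep. Home, its top is 58 mm above the counter.
- cassette_red: used cassette, the same shape but with a red label; not to be loaded. Origin at the centre of its underside.
- jar: white paint jar with a blue label, 64 mm across, 75 mm tall; origin at the centre of its underside.
- ink: small amber ink bottle, 36 mm across, 72 mm tall; origin at the centre of its underside.
- marker_blue: square marker lying down, 140 x 16 x 15 mm, white with dark blue ends; origin under its middle, x along it.
- marker_green: square marker lying down, 140 x 16 x 15 mm, white with dark green ends; origin under its middle, x along it.
- tube: metal paint tube with a pink band and black cap, lying down, 116 mm long, 22 mm thick; origin under it, x along it to the cap.
- tin: flat dark tin of pastels, 90 x 130 x 18 mm; origin at the centre of its underside.
Things that resemble listed ones, but are neither listed nor needed, are in the scene too. There is more than one size of the printer; the one meant has the size given above. What is shaped like the cassette_yellow but turquoise is not meant.

How it is judged:
By the outcome, as a careful person would: the job done as asked, in the order asked, and still so for the second after the job is handed in, with the robot touching nothing.
It also fails if it takes over 54 s, if anything falls off the work surface, if the arm or the gripper's body presses on something with over 40 N, if the wrist force passes 120 N, or if a joint passes its speed limit or range.

### The arm

A 6-joint arm with a two-finger parallel gripper is mounted at the origin on the work surface. World frame = base frame: x ahead of the robot, y to its left, z up, the work surface at z = 0. Lengths are in m, angles in rad, forces in N, time in s.
With the tool pointing down it reaches from about 0.35 to 0.975 m from the base axis. Payload 4.9 kg.
Tool frame: the origin (TCP) lies between the finger pads; the fingertips stand 14 mm ahead of it and the grasp point (between the pads) lies 5 mm behind it (manip.finger_overhang is the distance from the TCP to the fingertips, in m); z points along the fingers, y is the line along which they close (so a half turn about z gives the same grasp; the last joint's range is limited). The gripper opens to 85 mm and grips with 20 to 120 N. Pads are 22 mm wide; open, the fingers measure 114 mm over their backs; the gripper's body (76 mm by 85 mm) begins 54 mm behind the grasp point. The pads swing forward as they close: fully open they stand 13 mm farther back than shut.
Start: joints at [-1.26, 0.053, 1.613, -0, 1.476, -0.119], TCP at [0.26, -0.568, 0.245] pointing down, gripper open.
Joint ranges: [-3.01, 3.01], [-1.01, 2.22], [0.06, 2.58], [-1.02, 4.17], [0.09, 2.62], [-3.14, 3.14]. Speed limits (rad/s): [2.57, 2.57, 3.14, 3.14, 3.14, 3.14].

### API

Orientations are given as a unit quaternion [w, x, y, z].
In Python, from plant import manip, grab_frame gives the robot as it stands.
- The arm moves only by the tool servo_tool, never from a script. Its argument "deltas" is a list that holds one entry, the list of rows, each a list of 5 numbers: the opening in per cent of the stroke, from 0 (shut) to 100 (fully open), then the shift along the world's x, y, z in m, then the turn about the world's z in degrees. A call has exactly 8 rows; each row shifts and turns the commanded pose from where the row before left it; what a row does not reach is not made up. A row lasts 1/10 s, in which the tool goes at most 50 mm and 8.59 degrees, less where a joint would pass 70% of its speed; a pose out of reach is approached as far as the arm can. A call is refused whole if a number of a shift passes 0.05 or a number of a turn 8.59, either way. A call with a gripper value outside its range is refused whole. The fingers move at their own pace and stop on an object; the grip force is fixed at half the most. Time passes only in rows, so rows that do not move let the fingers close, or fill a call up. It gives the time, the measured TCP pose, the force, the opening and the grip force at its end, in the units of the state.
- manip.state(): the state, without advancing time (a new reading comes with each control period).
- grab_frame(name): name is "scene" or "side" or "wrist"; returns a dict with "pixels" (480x640x3 uint8, red, green, blue), "z_map" (480x640 float32, m along the optical axis (not along the pixel's ray), 0 where there is no reading), "fx", "fy", "cx", "cy" (pixels), "dist" ([k1, k2, p1, p2, k3] as OpenCV has them; the pictures are not rectified), "rvec" (rotation vector, rad) and "tvec" (3), from world to camera coordinates, as OpenCV has them; the wrist camera has in their place "T_tool_cam" (4x4, takes a point from camera to tool coordinates, whose origin is the TCP and whose axes are the flange's). Camera axes: x right, y down, z forward; pixel columns grow to the right and rows downward; lengths in m; the calibration is good to about 2 mm. A picture is of the moment at which its call begins: read the wrist's pose just before it.
- manip.job_done(): hands the job in; it is judged then, once.
The state is a dict: "time": time; "joint_pos": joint angles; "joint_vel": joint speeds; "joint_efforts": joint torques, N m; "tool_pos": TCP position; "tool_rot": TCP orientation; "contact_force": force on the tool from outside, world axes, zero at the start; "ft_torque": the same for the moment, N m; "gripper_width": opening from 0.0 (shut) to 1.0 (fully open); "grasp_force": force on a finger pad.
Only numpy, scipy, OpenCV 4.12 (cv2) and the standard library are available. Lean on these libraries where they do the work, as an engineer would, in place of code of your own. Each camera call takes 0.05 s, during which the arm holds its last target. There are 200 camera calls.

## Working session

There is one attempt and no reset: what is moved stays moved. The work goes in short steps, Python scripts to look and compute and a tool call to move; the robot and the scene stay as the last step left them, time stands still between calls to the robot, and variables do not carry over. Pictures are saved under pics/ and viewed, at most 10 in all, crops included, and the job is handed in when it is done.

Besides the shell and the picture viewer there is one more tool, called after "Request:" in YAML: its name, and indented under it one key for each argument. servo_tool: Moves the arm, as the interface text tells. Its arguments: {"type":"object","properties":{"deltas":{"type":"array"}},"required":["deltas"]}

```bash
mkdir -p pics; ls
cat > h.py <<'E'
import numpy as np, cv2, pickle
from plant import manip, grab_frame
from scipy.spatial.transform import Rotation as R
def grab(name):
    s=manip.state(); f=grab_frame(name); f['state']=s
    if 'T_tool_cam' in f:
        w,x,y,z=s['tool_rot']; T=np.eye(4); T[:3,:3]=R.from_quat([x,y,z,w]).as_matrix(); T[:3,3]=s['tool_pos']
        f['Twc']=T@np.array(f['T_tool_cam'])
    else:
        T=np.eye(4); T[:3,:3]=cv2.Rodrigues(np.array(f['rvec'],float))[0]; T[:3,3]=np.ravel(f['tvec']); f['Twc']=np.linalg.inv(T)
    f['K']=np.array([[f['fx'],0,f['cx']],[0,f['fy'],f['cy']],[0,0,1.]])
    return f
def rays(f,uv):
    p=cv2.undistortPoints(np.array(uv,float).reshape(-1,1,2),f['K'],np.array(f['dist'],float)).reshape(-1,2)
    return np.c_[p,np.ones(len(p))]
def plane(f,uv,z):
    d=rays(f,uv)@f['Twc'][:3,:3].T; o=f['Twc'][:3,3]
    return o+d*((z-o[2])/d[:,2])[:,None]
def cloud(f):
    v,u=np.mgrid[:480,:640]; d=rays(f,np.c_[u.ravel(),v.ravel()])*f['z_map'].reshape(-1,1)
    return (d@f['Twc'][:3,:3].T+f['Twc'][:3,3]).reshape(480,640,3)
def save(f,n): cv2.imwrite('pics/'+n,cv2.cvtColor(f['pixels'],cv2.COLOR_RGB2BGR))
def dump(f,n): pickle.dump(f,open(n,'wb'))
def load(n): return pickle.load(open(n,'rb'))
E
python3 - <<'E'
from h import *
a=grab('scene');b=grab('side')
dump(a,'a.pkl');dump(b,'b.pkl')
save(a,'a.png');save(b,'b.png')
for f in(a,b): print(f['Twc'].round(3), f['fx'])
print(manip.state())
E
```

```text
pics
[[ 0.417  0.648 -0.637  1.185]
 [ 0.908 -0.282  0.309 -0.324]
 [ 0.021 -0.707 -0.707  0.779]
 [ 0.     0.     0.     1.   ]] 493.30832948959164
[[-0.844 -0.369  0.389  0.057]
 [-0.536  0.603 -0.592  0.701]
 [-0.016 -0.708 -0.706  0.947]
 [ 0.     0.     0.     1.   ]] 449.3728112687809
{'time': 0.1, 'joint_pos': array([-1.26001851e+00,  5.33219746e-02,  1.61416229e+00,  3.77978297e-06,
        1.47598430e+00, -1.18995208e-01]), 'joint_vel': array([-0.00035913, -0.00182274, -0.00304085, -0.00187434,  0.00072708,
        0.00086569]), 'joint_efforts': array([ 1.32364668e-03, -3.94902921e+01, -3.71361566e+01, -7.00426810e-06,
        3.96075440e-03, -1.16228657e-05]), 'tool_pos': array([ 0.26025439, -0.56764739,  0.24416328]), 'tool_rot': array([-9.33825666e-04,  9.77000209e-01,  2.13236280e-01, -8.79313178e-05]), 'contact_force': array([-0.12099482,  1.25738405,  0.14140042]), 'ft_torque': array([-0.05016882,  0.00609846, -0.02903539]), 'grasp_force': 0.0, 'gripper_width': 0.9997868089494693}
```

View pics/a.png

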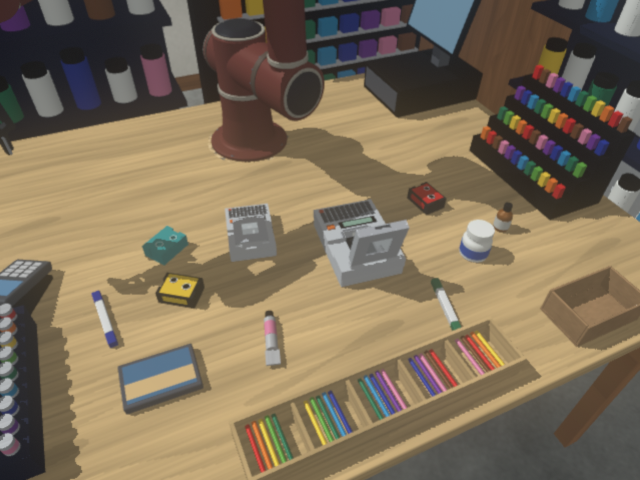

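View pics/b.png

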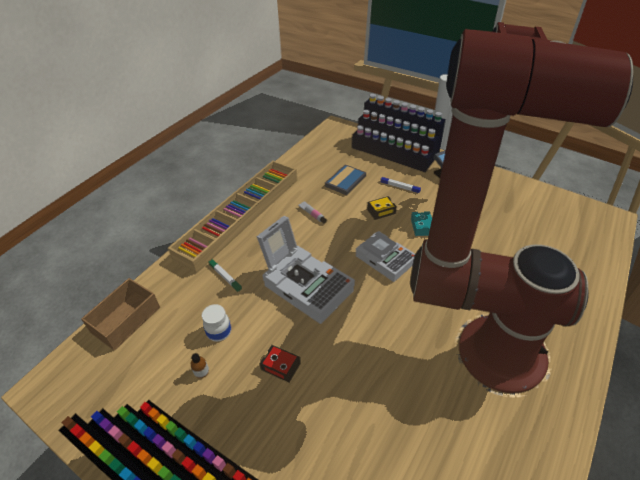

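Scene view: the big printer is at about (362,240) with its cover open. The small decoy printer is at (250,232), the yellow cassette at (180,290), the turquoise one at (165,245) and the red one at (427,197). In the side view the printer is at (305,280) and the yellow cassette at (381,207).

Run:
```python
from h import *
for n in 'ab':
    f=load(n+'.pkl'); P=cloud(f); hsv=cv2.cvtColor(f['pixels'],cv2.COLOR_RGB2HSV)
    box=(slice(265,315),slice(150,210)) if n=='a' else (slice(190,225),slice(360,402))
    m=np.zeros((480,640),bool); m[box]=True
    h,s,v=cv2.split(hsv)
    y=m&(h>20)&(h<35)&(s>170)&(v>120)&(P[...,2]>.025)
    top=m&(P[...,2]>.025)&(P[...,2]<.036)
    for k,q in(('yel',y),('top',top)):
        p=P[q]; r=cv2.minAreaRect(p[:,:2].astype(np.float32)*1000)
        print(n,k,q.sum(),p.mean(0).round(4),r)
    box=(slice(195,285),slice(310,412)) if n=='a' else (slice(215,325),slice(255,357))
    m=np.zeros((480,640),bool); m[box]=True
    q=m&(P[...,2]>.040)&(P[...,2]<.054)
    print('deck',q.sum(),cv2.minAreaRect(P[q][:,:2].astype(np.float32)*1000), np.median(P[q],0))
    q=m&(P[...,2]>.08)
    p=P[q]; c=p.mean(0); U,S,V=np.linalg.svd(p-c,full_matrices=False); print('cover',q.sum(),c.round(3),V[2].round(3),p[:,2].max(),S)
```

```text
a yel 293 [ 0.4954 -0.3106  0.029 ] ((492.9916076660156, -307.85906982421875), (58.913455963134766, 39.89978790283203), 53.531551361083984)
a top 827 [ 0.4933 -0.3053  0.0287] ((491.7433166503906, -304.989990234375), (77.73035430908203, 58.8790283203125), 54.513118743896484)
deck 2447 ((513.884521484375, 79.81150817871094), (142.73207092285156, 207.02740478515625), 82.9922103881836) [0.4823483  0.06920752 0.04705874]
cover 1580 [0.638 0.053 0.146] [ 0.779  0.039 -0.626] 0.779101881095428 [5.56549962 1.20579294 0.57502512]
b yel 148 [ 0.4896 -0.3019  0.0376] ((296.4161376953125, 186.6661376953125), (69.24430847167969, 1132.3468017578125), 21.486133575439453)
b top 296 [ 0.4876 -0.3025  0.0308] ((489.6182861328125, -304.3351135253906), (80.60319519042969, 63.187294006347656), 53.16090774536133)
deck 2455 ((508.2736511230469, 77.67967987060547), (144.63990783691406, 202.82931518554688), 82.48653411865234) [0.47785984 0.08753968 0.04870109]
cover 1063 [0.593 0.09  0.158] [0.866 0.12  0.486] 0.9465885473362096 [7.70576054 0.95985484 0.62420735]
```

Request:
servo_tool:
  deltas:
    - [[100,0.025,0.03,0,3.6],[100,0.03,0.033,0,3.7],[100,0.03,0.034,0,3.7],[100,0.03,0.034,0,3.7],[100,0.03,0.034,0,3.7],[100,0.03,0.034,0,3.7],[100,0.03,0.034,0,3.7],[100,0.025,0.03,0,3.6]]

```text
time: 0.9
tool_pos: [0.4914, -0.3031, 0.2448]
tool_rot: [-0.0, 0.89, 0.456, -0.0]
contact_force: [0.9, 0.2, 0.1]
gripper_width: 0.997
grasp_force: 0.0
```

Run:
```python
from h import *
f=grab('wrist'); dump(f,'c.pkl'); save(f,'c.png'); print(f['Twc'].round(3)); print(f['state']['tool_pos'],f['state']['contact_force'],f['state']['joint_pos'].round(3))
```

```text
[[ 0.811 -0.558 -0.172  0.535]
 [-0.584 -0.776 -0.237 -0.244]
 [-0.001  0.292 -0.956  0.373]
 [ 0.     0.     0.     1.   ]]
[ 0.49140237 -0.303074    0.2447901 ] [0.93734468 0.1962927  0.07929111] [-0.682 -0.059  1.726  0.     1.476 -0.057]
```

View pics/c.png

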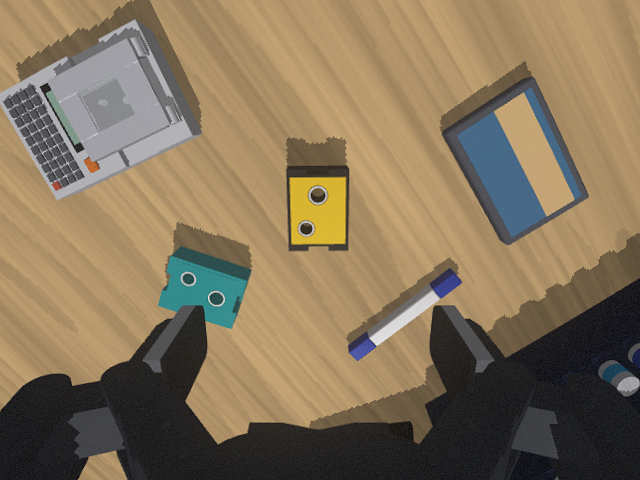

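Wrist view: the yellow cassette is at (318,208), label up. Its wide hole is at (318,196), toward image-up, and the small hole is at (306,229), so its x points image-up. The marker and the turquoise cassette are clear of the fingers' landing spots. Next I measure the exact pose.

Run:
```python
from h import *
f=load('c.pkl'); hsv=cv2.cvtColor(f['pixels'],cv2.COLOR_RGB2HSV); h,s,v=cv2.split(hsv)
m=((h>20)&(h<35)&(s>200)&(v>120)).astype(np.uint8); m[:,:270]=0;m[:,370:]=0;m[:150]=0;m[260:]=0
c=max(cv2.findContours(m,0,2)[0],key=cv2.contourArea); 
p=plane(f,c.reshape(-1,2),.030)[:,:2].astype(np.float32)*1000
print('label',cv2.minAreaRect(p))
P=cloud(f); q=np.zeros((480,640),bool); q[150:262,275:362]=1; q&=(P[...,2]>.024)&(P[...,2]<.036)
print('top',np.median(P[q][:,2]),cv2.minAreaRect(P[q][:,:2].astype(np.float32)*1000))
g=cv2.cvtColor(f['pixels'],cv2.COLOR_RGB2GRAY)
hole=((s<60)&(v>150)).astype(np.uint8); hole[:170]=0; hole[245:]=0; hole[:,:292]=0; hole[:,345:]=0
for c in cv2.findContours(hole,0,2)[0]:
    if cv2.contourArea(c)>40: print('hole',cv2.minEnclosingCircle(c), plane(f,[cv2.minEnclosingCircle(c)[0]],.03)*1000)
w,x,y,z=f['state']['tool_rot'];print(np.degrees(2*np.arctan2(y,x)))
```

```text
label ((495.4363708496094, -305.86541748046875), (5.914821147918701, 14.860692024230957), 87.22705841064453)
top 0.030342243773509053 ((487.6708679199219, -307.891357421875), (77.2367172241211, 56.06167984008789), 54.680519104003906)
hole ((305.90625, 228.0), 8.15539264678955) [[ 470.2421077  -314.25877163   30.        ]]
hole ((317.5184020996094, 194.8251495361328), 9.554203033447266) [[ 497.02695799 -295.4044895    30.        ]]
54.21657274648161
```

Request:
servo_tool:
  deltas:
    - [[100,-0.0035,-0.0046,-0.03,0.4],[100,0,0,-0.04,0],[100,0,0,-0.04,0],[100,0,0,-0.04,0],[100,0,0,-0.035,0],[100,0,0,-0.02,0],[100,0,0,-0.0138,0],[100,0,0,0,0]]

```text
time: 1.75
tool_pos: [0.4854, -0.3087, 0.0241]
tool_rot: [-0.002, 0.889, 0.457, -0.001]
contact_force: [-0.7, -0.2, -0.6]
gripper_width: 1.002
grasp_force: 0.0
```

Request:
servo_tool:
  deltas:
    - [[40,0,0,0,0],[30,0,0,0,0],[30,0,0,0,0],[30,0,0,0,0],[30,0,0,0,0],[30,0,0,0,0],[30,0,0,0,0],[30,0,0,0,0]]

```text
time: 2.55
tool_pos: [0.4884, -0.311, 0.0289]
tool_rot: [0.002, 0.889, 0.457, 0.001]
contact_force: [0.1, -1.0, 6.5]
gripper_width: 0.639
grasp_force: 66.3
```

Request:
servo_tool:
  deltas:
    - [[30,0,0,0.02,0],[30,0,0,0.03,0],[30,0,0,0.035,0],[30,0,0,0.035,0],[30,0,0,0.03,0],[30,0,0,0.02,0],[30,0,0,0,0],[30,0,0,0,0]]

```text
time: 3.35
tool_pos: [0.4867, -0.3095, 0.196]
tool_rot: [-0.0, 0.889, 0.457, -0.0]
contact_force: [-0.7, 0.3, -1.2]
gripper_width: 0.634
grasp_force: 65.5
```

Run:
```python
from h import *
print(manip.finger_overhang, manip.state()['tool_pos'],manip.state()['grasp_force'],manip.state()['contact_force'])
th=np.radians(-7.2); ex=np.array([np.cos(th),np.sin(th)]); ey=np.array([-ex[1],ex[0]]); c=np.array([.511,.0787])
for n in 'ab':
    f=load(n+'.pkl'); P=cloud(f); d=P[...,:2]-c; X=d@ex;Y=d@ey;Z=P[...,2]
    q=(abs(Y)<.06)&(X>.05)&(X<.18)&(Z>.075)&(Z<.2)
    for z0 in np.arange(.075,.18,.01):
        k=q&(Z>=z0)&(Z<z0+.01)
        if k.sum()>5: print(n,round(z0+.005,3),k.sum(),np.percentile(X[k],[5,25,50,75,95]).round(3),np.percentile(Y[k],[3,97]).round(3))
    # deck edges refined: rim of deck only
    q=(abs(Y)<.09)&(X<.12)&(X>-.12)&(Z>.042)&(Z<.052)
    r=cv2.minAreaRect(P[q][:,:2].astype(np.float32)*1000); print(r)
```

```text
0.014 [ 0.48667041 -0.30951088  0.19596864] 65.54744839668274 [-0.71563189  0.34129457 -1.23241357]
a 0.08 127 [0.098 0.104 0.105 0.106 0.107] [-0.049  0.047]
a 0.09 138 [0.098 0.106 0.107 0.108 0.109] [-0.049  0.047]
a 0.1 130 [0.103 0.109 0.11  0.111 0.112] [-0.049  0.049]
a 0.11 138 [0.104 0.112 0.113 0.113 0.115] [-0.049  0.048]
a 0.12 140 [0.107 0.114 0.115 0.116 0.117] [-0.049  0.047]
a 0.13 134 [0.108 0.117 0.118 0.119 0.12 ] [-0.049  0.048]
a 0.14 153 [0.114 0.12  0.121 0.121 0.122] [-0.049  0.049]
a 0.15 154 [0.111 0.122 0.123 0.124 0.125] [-0.049  0.046]
a 0.16 480 [0.109 0.114 0.118 0.123 0.126] [-0.047  0.048]
a 0.17 16 [0.111 0.113 0.114 0.116 0.117] [-0.041  0.021]
((513.884521484375, 79.81150817871094), (142.73207092285156, 207.02740478515625), 82.9922103881836)
b 0.08 108 [0.085 0.095 0.097 0.098 0.101] [-0.049  0.05 ]
b 0.09 120 [0.087 0.098 0.1   0.102 0.104] [-0.049  0.049]
b 0.1 116 [0.089 0.101 0.103 0.104 0.107] [-0.05   0.049]
b 0.11 113 [0.093 0.103 0.105 0.107 0.108] [-0.049  0.049]
b 0.12 120 [0.094 0.106 0.108 0.11  0.112] [-0.049  0.05 ]
b 0.13 117 [0.097 0.108 0.111 0.112 0.115] [-0.05   0.049]
b 0.14 115 [0.1   0.111 0.113 0.115 0.116] [-0.049  0.049]
b 0.15 64 [0.1   0.109 0.113 0.115 0.117] [-0.049  0.05 ]
b 0.16 160 [0.104 0.108 0.113 0.118 0.122] [-0.049  0.049]
b 0.17 34 [0.103 0.105 0.106 0.11  0.113] [-0.044  0.043]
((508.21826171875, 77.68698120117188), (144.63990783691406, 202.71754455566406), 82.48653411865234)
```

Request:
servo_tool:
  deltas:
    - [[30,-0.002,0.035,0.005,-6.8],[30,-0.002,0.045,0.005,-7.8],[30,-0.002,0.045,0.005,-7.8],[30,-0.002,0.045,0.005,-7.8],[30,-0.002,0.045,0.005,-7.8],[30,-0.002,0.045,0.005,-7.8],[30,-0.002,0.045,0,-7.8],[30,-0.003,0.04,0,-7.7]]

```text
time: 4.15
tool_pos: [0.4687, 0.0344, 0.2239]
tool_rot: [-0.0, 0.998, -0.058, -0.002]
contact_force: [-0.5, 0.6, -1.6]
gripper_width: 0.634
grasp_force: 65.5
```

Request:
servo_tool:
  deltas:
    - [[30,0,0.03,0,0],[30,0,0.015,0,0],[30,0,0,0,0],[30,0,0,0,0],[30,0,0,0,0],[30,0,0,0,0],[30,0,0,0,0],[30,0,0,0,0]]

```text
time: 4.95
tool_pos: [0.4703, 0.077, 0.2264]
tool_rot: [-0.0, 0.998, -0.056, 0.0]
contact_force: [-0.1, 0.5, -1.5]
gripper_width: 0.636
grasp_force: 65.5
```

Run:
```python
from h import *
f=grab('wrist'); dump(f,'d.pkl'); save(f,'d.png'); s=f['state']; w,x,y,z=s['tool_rot'];print(s['tool_pos'],np.degrees(2*np.arctan2(y,x)),s['joint_pos'].round(2))
```

```text
[0.47027664 0.07697618 0.2264236 ] -6.441785174859197 [ 0.01 -0.3   1.97 -0.    1.48  1.69]
```

View pics/d.png

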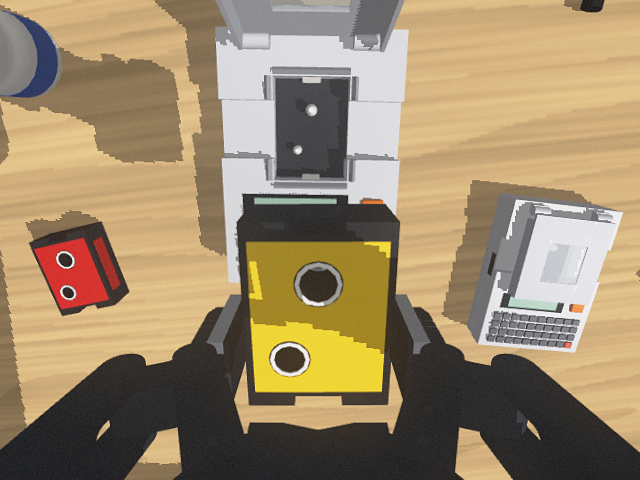

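Wrist view: the bay (275–350, 75–180) is clear, with spindle tips at (312,110) and (298,149). The held cassette is label up, with its wide hole at (318,284) toward the hinge and its small hole at (290,358). Next I measure both poses.

```bash
cat > m.py <<'E'
from h import *
def fit(big,small): # pose from two points
    d=np.array(big[:2])-small[:2]; yaw=np.arctan2(d[1],d[0])-np.arctan2(-11,31)
    mid=(np.array(big[:2])+small[:2])/2; c,s=np.cos(yaw),np.sin(yaw)
    return mid-np.array([[c,-s],[s,c]])@[-.5e-3,5.5e-3], np.degrees(yaw), np.linalg.norm(d)
E
python3 - <<'E'
from m import *
f=load('d.pkl'); P=cloud(f); px=f['pixels']; h,s,v=cv2.split(cv2.cvtColor(px,cv2.COLOR_RGB2HSV))
def blob(m,box):
    a=np.zeros((480,640),np.uint8); u0,v0,u1,v1=box; a[v0:v1,u0:u1]=m[v0:v1,u0:u1]
    c=max(cv2.findContours(a,0,2)[0],key=cv2.contourArea); (u,w),r=cv2.minEnclosingCircle(c); return (u,w),r
w=((s<70)&(v>130))
sp1,r1=blob(w,(300,98,325,125)); sp2,r2=blob(w,(286,138,310,162))
print(sp1,r1,sp2,r2)
b=plane(f,[sp1],.043)[0]; c=plane(f,[sp2],.040)[0]; print('bay',fit(b,c),b,c)
# bay floor depth region edges
q=np.zeros((480,640),bool); q[60:200,255:370]=1
fl=q&(P[...,2]>.022)&(P[...,2]<.034); r=cv2.minAreaRect(P[fl][:,:2].astype(np.float32)*1000); print('floor',np.median(P[fl][:,2]),r)
# held
q=np.zeros((480,640),bool); q[240:400,245:395]=1; q&=(h>18)&(h<36)&(s>150)
p=P[q]; zt=np.median(p[:,2]); A=np.c_[p[:,:2]-p[:,:2].mean(0),np.ones(len(p))]; print('top z',zt,np.linalg.lstsq(A,p[:,2],rcond=None)[0])
lab=q.astype(np.uint8)
hs,_=cv2.findContours(1-lab,1,2)
cs=[]
for k in hs:
    (u,w_),r=cv2.minEnclosingCircle(k)
    if 14<r<32: print('hole',u,w_,r); cs.append((r,(u,w_)))
cs.sort()
if len(cs)>=2:
    print('held',fit(plane(f,[cs[-1][1]],zt)[0],plane(f,[cs[0][1]],zt)[0]))
t=f['state']['tool_pos'];x,y=f['state']['tool_rot'][1:3]; print(t,np.degrees(2*np.arctan2(y,x)))
E
```

```text
(311.5, 109.5) 5.700977325439453 (297.70001220703125, 149.6999969482422) 4.356695175170898
bay (array([0.53830389, 0.07339764]), np.float64(-6.975859662265304), np.float64(0.03262609683768554)) [0.55307309 0.07163562 0.043     ] [0.52387805 0.08619969 0.04      ]
floor 0.02817583053035355 ((537.9509887695312, 74.15286254882812), (58.01750946044922, 78.96875), 82.62132263183594)
top z 0.22800868077402164 [ 0.09751611 -0.01148437  0.22849861]
hole 289.04254150390625 359.1595764160156 20.158674240112305
hole 318.0 284.0 24.515399932861328
held (array([0.47395366, 0.07544613]), np.float64(-6.369662065608839), np.float64(0.03316932611611056))
[0.47027664 0.07697618 0.2264236 ] -6.441785174859197
```

Request:
servo_tool:
  deltas:
    - [[30,0.013,-0.0005,0,-0.8],[30,0.02,-0.0005,0,0],[30,0.02,-0.0005,0,0],[30,0.01,0,0,0],[30,0,0,-0.03,0],[30,0,0,-0.03,0],[30,0,0,-0.03,0],[30,0,0,-0.02,0]]

```text
time: 5.8
tool_pos: [0.5317, 0.0759, 0.1139]
tool_rot: [0.0, 0.998, -0.063, -0.002]
contact_force: [-0.2, 1.1, -1.7]
gripper_width: 0.636
grasp_force: 65.5
```

Request:
servo_tool:
  deltas:
    - [[30,0,0,0,0],[30,0,0,0,0],[30,0,0,0,0],[30,0,0,0,0],[30,0,0,0,0],[30,0,0,0,0],[30,0,0,0,0],[30,0,0,0,0]]

```text
time: 6.6
tool_pos: [0.5332, 0.076, 0.1164]
tool_rot: [-0.0, 0.998, -0.063, 0.0]
contact_force: [0.6, -0.3, -2.5]
gripper_width: 0.64
grasp_force: 65.4
```

```bash
cat > held.py <<'E'
from m import *
f=grab('wrist'); dump(f,'e.pkl'); P=cloud(f); h,s,v=cv2.split(cv2.cvtColor(f['pixels'],cv2.COLOR_RGB2HSV))
q=np.zeros((480,640),bool); q[150:460,215:425]=1; q&=(h>18)&(h<36)&(s>150)&(P[...,2]>.04)
p=P[q]; zt=np.median(p[:,2]); m=p[:,:2].mean(0); A=np.c_[p[:,:2]-m,np.ones(len(p))]; g=np.linalg.lstsq(A,p[:,2],rcond=None)[0]; print('top',m,g)
cs=[]
for k in cv2.findContours(1-q.astype(np.uint8),1,2)[0]:
    c,r=cv2.minEnclosingCircle(k)
    if 12<r<32: cs.append((r,c))
cs.sort(); print(cs)
if len(cs)>=2:
    o=f['Twc'][:3,3]; pts=[]
    for c in (cs[-1][1],cs[0][1]):
        X=plane(f,[c],zt)[0]
        for _ in range(5): X=plane(f,[c],g[2]+g[:2]@(X[:2]-m))[0]
        pts.append(X)
    print('held',fit(*pts),pts)
st=f['state'];x,y=st['tool_rot'][1:3]; print(st['time'],st['tool_pos'],np.degrees(2*np.arctan2(y,x)),st['contact_force'],st['gripper_width'])
E
python3 held.py
```

```text
top [0.53890226 0.07352816] [ 0.10031623 -0.01345382  0.11854059]
[(20.124954223632812, (289.1000061035156, 359.0)), (24.522968292236328, (317.8955993652344, 283.510986328125))]
held (array([0.53700989, 0.07447804]), np.float64(-6.146240684232068), np.float64(0.03504789224105095)) [array([0.55289432, 0.07240525, 0.11995933]), array([0.52130893, 0.08759466, 0.11658645])]
6.6 [0.53318068 0.07599489 0.11644853] -7.185662268210861 [ 0.62135678 -0.3100703  -2.53327947] 0.6404690140584608
```

Request:
servo_tool:
  deltas:
    - [[30,0.001,-0.0006,-0.01,0],[30,0,0,-0.012,0],[30,0,0,-0.01,0],[30,0,0,-0.006,0],[30,0,0,-0.004,0],[30,0,0,-0.003,0],[30,0,0,0,0],[30,0,0,0,0]]

```text
time: 7.45
tool_pos: [0.5356, 0.0751, 0.0735]
tool_rot: [0.0, 0.998, -0.063, 0.001]
contact_force: [-2.0, -1.2, 8.5]
gripper_width: 0.638
grasp_force: 67.6
```

Request:
servo_tool:
  deltas:
    - [[30,0,0,-0.001,0],[30,0,0,-0.001,0],[30,0,0,-0.001,0],[30,0,0,0,0],[30,0,0,0,0],[30,0,0,0,0],[30,0,0,0,0],[30,0,0,0,0]]

```text
time: 8.25
tool_pos: [0.5367, 0.075, 0.072]
tool_rot: [0.0, 0.998, -0.062, 0.002]
contact_force: [-1.4, -0.7, 12.7]
gripper_width: 0.636
grasp_force: 68.5
```

```bash
python3 held.py
python3 - <<'E'
from h import *
f=load('e.pkl'); g=grab('side'); dump(g,'g.pkl')
c=cv2.resize(g['pixels'][210:330,230:370],(700,600),interpolation=cv2.INTER_CUBIC)
cv2.imwrite('pics/g.png',c[...,::-1]); save(f,'e.png')
E
```

```text
top [0.54097228 0.07263895] [-0.01601379 -0.0014025   0.07394932]
[(20.427553176879883, (288.7984924316406, 363.02984619140625)), (24.346851348876953, (318.165283203125, 283.9669494628906))]
held (array([0.53984364, 0.07349082]), np.float64(-6.583578691709575), np.float64(0.03443399819170553)) [array([0.55543619, 0.07143199, 0.07371939]), array([0.52451886, 0.08659177, 0.07419323])]
8.25 [0.53672484 0.0749836  0.07197221] -7.1660253342509534 [-1.35039415 -0.73661197 12.72041495] 0.6363177059319236
```

View pics/e.png

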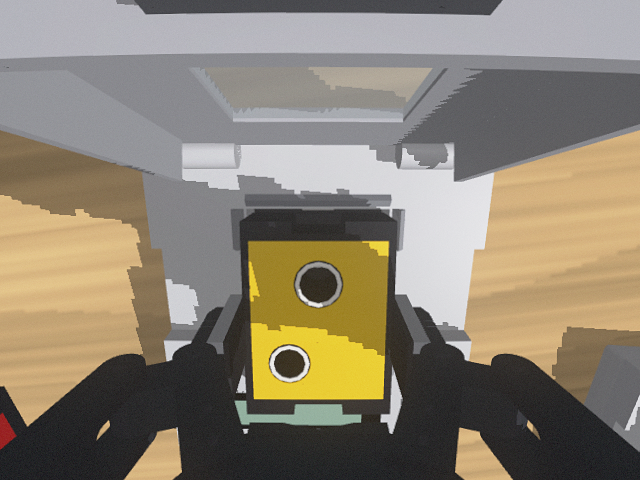

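View pics/g.png

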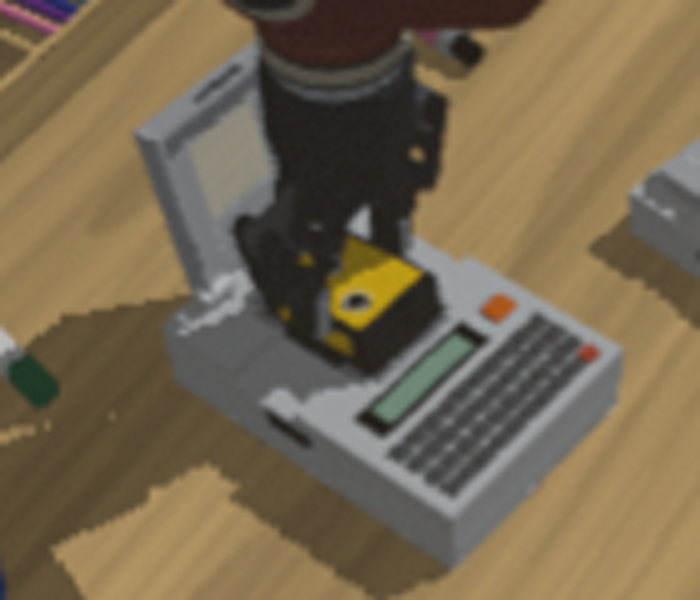

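The cassette is now level and square with the bay, but its top reads 74 mm against 68 mm for resting on the catches. It sits about 1.8 mm too far toward +x, so it is on the rear bevel. I'll nudge it in -x.

Request:
servo_tool:
  deltas:
    - [[30,0,0,0.002,0],[30,-0.001,0,0.001,0],[30,-0.001,0,0,0],[30,0,0,-0.001,0],[30,0,0,-0.001,0],[30,0,0,-0.001,0],[30,0,0,-0.001,0],[30,0,0,-0.001,0]]

```text
time: 9.15
tool_pos: [0.5367, 0.0751, 0.0713]
tool_rot: [0.0, 0.998, -0.063, 0.005]
contact_force: [1.6, -2.1, 18.0]
gripper_width: 0.634
grasp_force: 69.4
```

Request:
servo_tool:
  deltas:
    - [[30,0,0,-0.001,0],[30,0,0,-0.001,0],[30,0,0,-0.001,0],[30,0,0,0,0],[30,0,0,0,0],[30,0,0,0,0],[30,0,0,0,0],[30,0,0,0,0]]

```text
time: 9.95
tool_pos: [0.5378, 0.0749, 0.0696]
tool_rot: [0.0, 0.998, -0.063, 0.006]
contact_force: [3.0, -2.2, 19.7]
gripper_width: 0.633
grasp_force: 70.4
```

```bash
python3 held.py
```

```text
top [0.54159026 0.0726112 ] [-0.04019383 -0.00172007  0.07195633]
[(20.682769775390625, (288.6282043457031, 365.5)), (24.186872482299805, (318.0, 284.0))]
held (array([0.54068203, 0.07351512]), np.float64(-6.289023305676222), np.float64(0.03483838160031249)) [array([0.55646695, 0.07144839, 0.07136038]), array([0.5251081 , 0.08662519, 0.07259471])]
9.95 [0.53784599 0.07493322 0.06963462] -7.174743385429294 [ 2.96101929 -2.15810035 19.72819208] 0.6331505433104863
```

Run:
```python
from m import *
# wrist depth slope on the counter in view c and d
for n in 'cd':
    f=load(n+'.pkl');P=cloud(f);q=(abs(P[...,2])<.006);p=P[q];A=np.c_[p[:,:2],np.ones(len(p))];print(n,'counter slope',np.linalg.lstsq(A,p[:,2],rcond=None)[0])
th=np.radians(-7.2); ex=np.array([np.cos(th),np.sin(th)]); ey=np.array([-ex[1],ex[0]]); c=np.array([.538,.0738])
for n in ('side','scene'):
    f=grab(n); dump(f,n+'2.pkl'); P=cloud(f); h,s,v=cv2.split(cv2.cvtColor(f['pixels'],cv2.COLOR_RGB2HSV))
    d=P[...,:2]-c; X=d@ex;Y=d@ey;Z=P[...,2]
    q=(h>18)&(h<36)&(s>140)&(abs(X)<.06)&(abs(Y)<.025)&(Z>.06)&(Z<.09)
    print(n,q.sum())
    if q.sum()>8:
        A=np.c_[X[q],Y[q],np.ones(q.sum())]; print(np.linalg.lstsq(A,Z[q],rcond=None)[0], X[q].min(),X[q].max(),Y[q].min(),Y[q].max())
    q=(abs(X)<.05)&(abs(Y)<.03)&(Z>.055)&(Z<.085)
    for x0 in np.arange(-.045,.05,.006):
        k=q&(X>=x0)&(X<x0+.006)
        if k.sum()>3: print(round(x0+.003,3),k.sum(),np.percentile(Z[k],[50,90]).round(4))
```

```text
c counter slope [-0.0004299   0.00045086  0.00019254]
d counter slope [-4.39097920e-04  6.79381151e-04  4.33273311e-05]
side 173
[-0.1870085   0.00346287  0.07210113] -0.030338913412579202 0.032966390026172215 -0.024238593570474958 0.02499640627035765
-0.042 22 [0.0601 0.0683]
-0.036 93 [0.0685 0.0776]
-0.03 57 [0.0753 0.0784]
-0.024 42 [0.0755 0.0785]
-0.018 39 [0.0748 0.0769]
-0.012 43 [0.0739 0.078 ]
-0.006 37 [0.0725 0.0761]
-0.0 30 [0.0732 0.0777]
0.006 26 [0.071  0.0771]
0.012 17 [0.0695 0.0729]
0.018 11 [0.0677 0.0693]
0.03 5 [0.066  0.0681]
scene 73
[-0.05983809  0.03114237  0.07289047] -0.029581627841309428 -0.0018504530569954127 -0.016960310555958626 0.024897152078523003
-0.03 21 [0.0754 0.0768]
-0.024 34 [0.0752 0.0768]
-0.018 51 [0.0735 0.0756]
-0.012 33 [0.0734 0.0751]
-0.006 13 [0.0735 0.0747]
-0.0 5 [0.0716 0.0724]
0.006 6 [0.0718 0.076 ]
0.012 26 [0.0716 0.0819]
0.018 5 [0.0693 0.0706]
```

The side depth shows the truth: the rear end is down in the pit, and the front end is hung about 1 mm up on the front bevel. It has to go toward +x.

Request:
servo_tool:
  deltas:
    - [[30,0.001,0,0.001,0],[30,0.001,0,0.001,0],[30,0.001,0,0,0],[30,0.001,0,0,0],[30,0.001,0,0,0],[30,0,0,0,0],[30,0,0,0,0],[30,0,0,0,0]]

```text
time: 10.9
tool_pos: [0.5391, 0.0751, 0.0685]
tool_rot: [0.0, 0.998, -0.063, 0.002]
contact_force: [-0.5, -2.4, 15.2]
gripper_width: 0.632
grasp_force: 70.0
```

```bash
cat > prof.py <<'E'
from m import *
th=np.radians(-7.2); ex=np.array([np.cos(th),np.sin(th)]); ey=np.array([-ex[1],ex[0]]); c=np.array([.538,.0738])
for n in ('side','scene'):
    f=grab(n); dump(f,n+'2.pkl'); P=cloud(f); h,s,v=cv2.split(cv2.cvtColor(f['pixels'],cv2.COLOR_RGB2HSV))
    d=P[...,:2]-c; X=d@ex;Y=d@ey;Z=P[...,2]
    q=(h>18)&(h<36)&(s>140)&(abs(X)<.06)&(abs(Y)<.022)&(Z>.048)&(Z<.09)
    if q.sum()>8:
        A=np.c_[X[q],Y[q],np.ones(q.sum())]; k=np.linalg.lstsq(A,Z[q],rcond=None)[0]; print(n,q.sum(),k.round(4),'z at -38,0,38:',(k[2]+k[0]*np.array([-.038,0,.038])).round(4), 'x range',np.percentile(X[q],[1,99]).round(4))
s=manip.state();print(s['time'],s['tool_pos'].round(4),s['contact_force'].round(1),s['gripper_width'])
E
python3 prof.py
```

```text
side 150 [-0.215  -0.0068  0.071 ] z at -38,0,38: [0.0791 0.071  0.0628] x range [-0.0281  0.0238]
scene 60 [-0.0237  0.0573  0.0726] z at -38,0,38: [0.0735 0.0726 0.0717] x range [-0.0283 -0.0056]
11.0 [0.539  0.0751 0.0685] [-1.9 -2.4 15.8] 0.639086633224882
```

Request:
servo_tool:
  deltas:
    - [[100,0,0,0.002,0],[100,0,0,0,0],[100,0,0,0,0],[100,0,0,0,0],[100,0,0,0.01,0],[100,0,0,0.03,0],[100,0,0,0.03,0],[100,0,0,0.03,0]]

```text
time: 11.8
tool_pos: [0.537, 0.0754, 0.1688]
tool_rot: [-0.0, 0.998, -0.063, -0.0]
contact_force: [1.0, 0.0, -0.1]
gripper_width: 1.0
grasp_force: 0.0
```

Request:
servo_tool:
  deltas:
    - [[0,-0.01,0,0,0],[0,-0.02,0,0,0],[0,-0.02,0,0,0],[0,-0.01,0,0,0],[0,0,0,0,0],[0,0,0,0,0],[0,0,0,0,0],[0,0,0,0,0]]

```text
time: 12.6
tool_pos: [0.4777, 0.0753, 0.1675]
tool_rot: [-0.0, 0.998, -0.063, 0.0]
contact_force: [-0.7, -0.2, 0.1]
gripper_width: 0.004
grasp_force: 0.0
```

```bash
cat > look.py <<'E'
from m import *
import sys
f=grab('wrist'); dump(f,'k.pkl'); save(f,sys.argv[1]); P=cloud(f); h,s,v=cv2.split(cv2.cvtColor(f['pixels'],cv2.COLOR_RGB2HSV))
th=np.radians(-7.2); ex=np.array([np.cos(th),np.sin(th)]); ey=np.array([-ex[1],ex[0]]); c=np.array([.538,.0738])
d=P[...,:2]-c; X=d@ex;Y=d@ey;Z=P[...,2]
q=(h>18)&(h<36)&(s>150)&(abs(X)<.06)&(abs(Y)<.035)&(Z>.045)&(Z<.1)
A=np.c_[X[q],Y[q],np.ones(q.sum())]; k=np.linalg.lstsq(A,Z[q],rcond=None)[0]; print(q.sum(),k.round(4),'z at x -38,0,38:',(k[2]+k[0]*np.array([-.038,0,.038])).round(4),'y -28,28',(k[2]+k[1]*np.array([-.028,.028])).round(4),'label x',np.percentile(X[q],[1,99]).round(4),'y',np.percentile(Y[q],[1,99]).round(4))
st=f['state'];x,y=st['tool_rot'][1:3]; print(st['time'],st['tool_pos'],np.degrees(2*np.arctan2(y,x)),st['contact_force'].round(1),st['gripper_width'])
E
python3 look.py k1.png
```

```text
8093 [-0.2404  0.0053  0.0689] z at x -38,0,38: [0.078  0.0689 0.0597] y -28,28 [0.0687 0.069 ] label x [-0.0248  0.0349] y [-0.0243  0.025 ]
12.6 [0.47771777 0.07531157 0.16745189] -7.196552529904821 [-0.7 -0.2  0.1] 0.003691430830974043
```

View pics/k1.png

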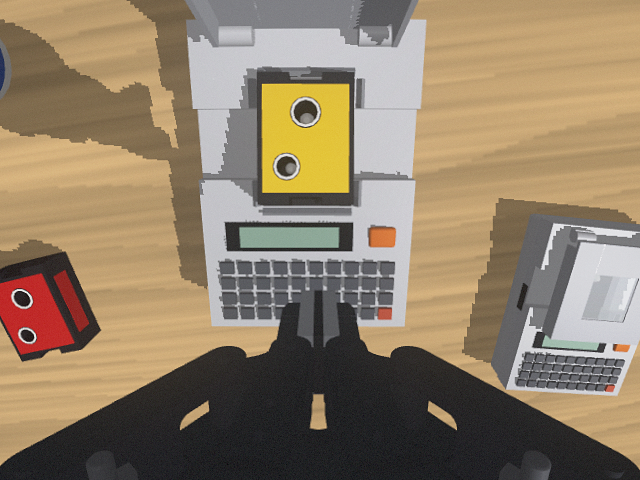

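The cassette lies over both spindles. Its rear end is almost home (top about 60 mm) and its front end is high (about 78 mm). I'll press on the front part with the shut fingers.

Request:
servo_tool:
  deltas:
    - [[0,0.0145,0.0008,0,0],[0,0.02,0.001,-0.01,0],[0,0,0,-0.02,0],[0,0,0,-0.02,0],[0,0,0,-0.015,0],[0,0,0,-0.0065,0],[0,0,0,0,0],[0,0,0,0,0]]

```text
time: 13.45
tool_pos: [0.5122, 0.0772, 0.0966]
tool_rot: [-0.0, 0.998, -0.063, 0.001]
contact_force: [-0.1, 0.5, 0.1]
gripper_width: 0.002
grasp_force: 0.0
```

Request:
servo_tool:
  deltas:
    - [[0,0,0,-0.003,0],[0,0,0,-0.003,0],[0,0,0,-0.002,0],[0,0,0,-0.002,0],[0,0,0,-0.002,0],[0,0,0,-0.002,0],[0,0,0,-0.002,0],[0,0,0,-0.002,0]]

```text
time: 14.25
tool_pos: [0.5112, 0.0773, 0.0782]
tool_rot: [-0.0, 0.998, -0.063, -0.001]
contact_force: [-5.9, 0.1, 6.0]
gripper_width: 0.0
grasp_force: 3.2
```

Request:
servo_tool:
  deltas:
    - [[0,0,0,-0.002,0],[0,0,0,-0.002,0],[0,0,0,-0.002,0],[0,0,0,-0.001,0],[0,0,0,0,0],[0,0,0,0,0],[0,0,0,0,0],[0,0,0,0,0]]

```text
time: 15.05
tool_pos: [0.5118, 0.0772, 0.072]
tool_rot: [0.0, 0.998, -0.063, -0.0]
contact_force: [-5.0, -0.6, 8.9]
gripper_width: -0.003
grasp_force: 4.4
```

```bash
python3 prof.py
```

```text
side 99 [ 0.0051 -0.0247  0.0589] z at -38,0,38: [0.0587 0.0589 0.0591] x range [-0.0313  0.0337]
scene 52 [0.0147 0.0062 0.0574] z at -38,0,38: [0.0569 0.0574 0.058 ] x range [-0.0287  0.0005]
15.15 [0.5118 0.0772 0.072 ] [-4.9  0.5  9.1] 0.00029824916197734934
```

The top is now flat at about 58 mm. I'll press once more in the middle to be sure, then back off and check.

Request:
servo_tool:
  deltas:
    - [[0,0,0,0.01,0],[0,0,0,0.008,0],[0,0.013,-0.0015,0,0],[0,0.013,-0.0015,0,0],[0,0,0,-0.008,0],[0,0,0,-0.008,0],[0,0,0,-0.004,0],[0,0,0,-0.002,0]]

```text
time: 15.95
tool_pos: [0.5378, 0.0742, 0.0718]
tool_rot: [0.0, 0.998, -0.062, -0.002]
contact_force: [-19.8, -1.5, 43.7]
gripper_width: 0.001
grasp_force: 21.2
```

Request:
servo_tool:
  deltas:
    - [[0,0,0,0,0],[0,0,0,0,0],[0,0,0,0.02,0],[0,0,0,0.03,0],[0,-0.02,0,0.04,0],[0,-0.03,0,0.04,0],[0,0,0,0.01,0],[0,0,0,0,0]]

```text
time: 16.75
tool_pos: [0.4881, 0.0743, 0.2086]
tool_rot: [-0.0, 0.998, -0.063, 0.002]
contact_force: [0.3, -0.6, 0.1]
gripper_width: -0.003
grasp_force: 0.0
```

```bash
python3 look.py k2.png
python3 - <<'E'
from m import *
# cover profile from the wrist view and from scene
th=np.radians(-7.2); ex=np.array([np.cos(th),np.sin(th)]); ey=np.array([-ex[1],ex[0]]); c=np.array([.538,.0738])-.028*ex
for n in ('scene','side'):
    f=grab(n); P=cloud(f); d=P[...,:2]-c; X=d@ex;Y=d@ey;Z=P[...,2]
    q=(abs(Y)<.055)&(X>.07)&(X<.19)&(Z>.08)&(Z<.19)
    for z0 in np.arange(.08,.18,.02):
        k=q&(Z>=z0)&(Z<z0+.02)
        if k.sum()>5: print(n,round(z0+.01,3),k.sum(),np.percentile(X[k],[5,50,95]).round(3),np.percentile(Y[k],[3,97]).round(3))
    print(Z[q].max())
E
```

```text
5384 [-0.0026  0.0007  0.0585] z at x -38,0,38: [0.0586 0.0585 0.0584] y -28,28 [0.0585 0.0585] label x [-0.0293  0.0321] y [-0.0243  0.0253]
16.75 [0.48813122 0.07429769 0.20855646] -7.1743616312885115 [ 0.3 -0.6  0.1] -0.0025531590110660983
scene 0.09 265 [0.1   0.108 0.111] [-0.047  0.048]
scene 0.11 273 [0.103 0.113 0.116] [-0.047  0.05 ]
scene 0.13 278 [0.109 0.118 0.122] [-0.047  0.049]
scene 0.15 397 [0.115 0.123 0.127] [-0.047  0.049]
scene 0.17 327 [0.109 0.116 0.125] [-0.045  0.05 ]
0.16772433109878804
side 0.09 233 [0.088 0.1   0.105] [-0.049  0.052]
side 0.11 225 [0.092 0.106 0.11 ] [-0.048  0.051]
side 0.13 232 [0.098 0.111 0.115] [-0.047  0.051]
side 0.15 150 [0.102 0.114 0.121] [-0.048  0.051]
side 0.17 166 [0.105 0.111 0.122] [-0.047  0.048]
0.1693571090478968
```

View pics/k2.png

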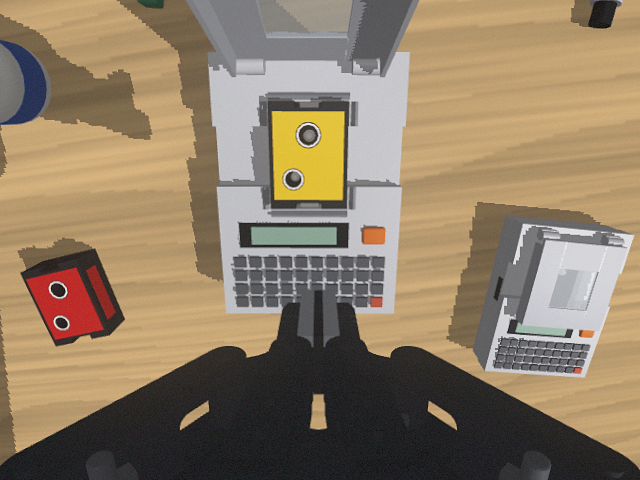

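The cassette is home: its top is flat at 58.5 mm over the whole label, with the spindles at (308,135) and (293,179). Now for the cover: I'll carry the shut fingers over it, down behind it, and push it over.

Request:
servo_tool:
  deltas:
    - [[0,0.01,0,0.03,0],[0,0.04,-0.004,0,0],[0,0.04,-0.004,0,0],[0,0.04,-0.004,0,0],[0,0.04,-0.004,0,0],[0,0.021,-0.0025,0,0],[0,0,0,0,0],[0,0,0,0,0]]

```text
time: 17.7
tool_pos: [0.6779, 0.0556, 0.2335]
tool_rot: [0.0, 0.998, -0.063, -0.003]
contact_force: [-0.3, 1.0, 0.4]
gripper_width: 0.001
grasp_force: 0.0
```

Request:
servo_tool:
  deltas:
    - [[0,0,0,-0.02,0],[0,0,0,-0.03,0],[0,0,0,-0.025,0],[0,0,0,-0.015,0],[0,0,0,0,0],[0,-0.01,0.001,0,0],[0,-0.01,0.0015,0,0],[0,0,0,0,0]]

```text
time: 18.5
tool_pos: [0.6582, 0.0585, 0.1487]
tool_rot: [-0.0, 0.998, -0.062, 0.001]
contact_force: [-0.2, 0.5, -0.4]
gripper_width: -0.0
grasp_force: 0.0
```

Request:
servo_tool:
  deltas:
    - [[0,-0.01,0.0012,0,0],[0,-0.01,0.0012,0,0],[0,-0.01,0.0012,0,0],[0,-0.01,0.0012,0,0],[0,-0.01,0.0012,0,0],[0,-0.01,0.0012,0,0],[0,-0.008,0.001,0,0],[0,-0.007,0.001,0,0]]

```text
time: 19.3
tool_pos: [0.5828, 0.0675, 0.1467]
tool_rot: [0.0, 0.998, -0.063, -0.0]
contact_force: [1.7, -0.8, 0.3]
gripper_width: 0.003
grasp_force: 0.2
```

```bash
cat > cov.py <<'E'
from m import *
import sys
th=np.radians(-7.2); ex=np.array([np.cos(th),np.sin(th)]); ey=np.array([-ex[1],ex[0]]); c=np.array([.538,.0738])-.028*ex
for n in ('scene','side'):
    f=grab(n); dump(f,n+'2.pkl'); P=cloud(f); d=P[...,:2]-c; X=d@ex;Y=d@ey;Z=P[...,2]
    q=(abs(Y)>.025)&(abs(Y)<.049)&(X>-.04)&(X<.15)&(Z>.06)&(Z<.19)
    for x0 in np.arange(-.04,.15,.02):
        k=q&(X>=x0)&(X<x0+.02)
        if k.sum()>5: print(n,round(x0+.01,3),k.sum(),np.percentile(Z[k],[5,50,95]).round(3))
s=manip.state();print(s['time'],s['tool_pos'].round(4),s['contact_force'].round(1))
E
python3 cov.py
```

```text
scene 0.05 179 [0.128 0.149 0.158]
scene 0.07 573 [0.098 0.122 0.144]
scene 0.09 534 [0.063 0.084 0.186]
side 0.03 54 [0.146 0.153 0.157]
side 0.05 111 [0.083 0.157 0.187]
side 0.07 44 [0.066 0.088 0.187]
side 0.09 29 [0.061 0.065 0.083]
19.4 [0.5827 0.0676 0.1467] [-0.2 -0.7  1.3]
```

Request:
servo_tool:
  deltas:
    - [[0,-0.01,0.0012,-0.003,0],[0,-0.01,0.0012,-0.006,0],[0,-0.009,0.0011,-0.006,0],[0,-0.009,0.0011,-0.007,0],[0,-0.007,0.0009,-0.009,0],[0,-0.007,0.0009,-0.009,0],[0,-0.004,0.0005,-0.008,0],[0,-0.004,0.0005,-0.009,0]]

```text
time: 20.2
tool_pos: [0.5233, 0.0748, 0.0891]
tool_rot: [-0.0, 0.998, -0.063, -0.0]
contact_force: [0.6, -0.7, -0.2]
gripper_width: 0.003
grasp_force: 0.1
```

Request:
servo_tool:
  deltas:
    - [[0,-0.002,0.0003,-0.004,0],[0,-0.002,0.0003,-0.004,0],[0,-0.001,0,-0.003,0],[0,0,0,-0.001,0],[0,0,0,0,0],[0,0,0,0,0],[0,0,0,0,0],[0,0,0,0,0]]

```text
time: 21.0
tool_pos: [0.5194, 0.0754, 0.0808]
tool_rot: [0.0, 0.998, -0.063, 0.0]
contact_force: [-7.3, -0.6, 15.0]
gripper_width: 0.002
grasp_force: 7.3
```

```bash
python3 cov.py
```

```text
scene -0.01 114 [0.063 0.065 0.068]
scene 0.01 343 [0.063 0.127 0.18 ]
scene 0.03 486 [0.064 0.133 0.18 ]
scene 0.05 152 [0.063 0.065 0.068]
scene 0.07 169 [0.063 0.065 0.068]
scene 0.09 117 [0.061 0.065 0.067]
side -0.03 25 [0.061 0.065 0.07 ]
side -0.01 233 [0.065 0.119 0.178]
side 0.01 198 [0.065 0.072 0.186]
side 0.03 56 [0.064 0.067 0.07 ]
side 0.05 52 [0.064 0.066 0.07 ]
side 0.07 55 [0.064 0.067 0.069]
side 0.09 21 [0.065 0.067 0.069]
21.1 [0.5194 0.0754 0.0808] [-7.4  0.1 13.7]
```

Request:
servo_tool:
  deltas:
    - [[0,0,0,0.01,0],[0,0,0,0.03,0],[0,-0.02,0,0.04,0],[0,-0.03,0,0.04,0],[0,-0.03,0,0.03,0],[0,0,0,0,0],[0,0,0,0,0],[0,0,0,0,0]]

```text
time: 21.9
tool_pos: [0.4385, 0.0753, 0.2267]
tool_rot: [0.0, 0.998, -0.063, -0.001]
contact_force: [0.2, 0.4, -0.6]
gripper_width: 0.002
grasp_force: 0.0
```

Run:
```python
from m import *
f=grab('wrist'); save(f,'z.png'); P=cloud(f)
th=np.radians(-7.2); ex=np.array([np.cos(th),np.sin(th)]); ey=np.array([-ex[1],ex[0]]); c=np.array([.538,.0738])-.028*ex
d=P[...,:2]-c; X=d@ex;Y=d@ey;Z=P[...,2]
for x0 in np.arange(-.02,.09,.02):
    k=(abs(Y)<.045)&(X>=x0)&(X<x0+.01)&(Z>.04); print(round(x0,2),k.sum(),np.percentile(Z[k],[5,50,95]).round(4))
print(manip.state()['time'],manip.state()['contact_force'])
```

```text
-0.02 1719 [0.0657 0.0669 0.0681]
0.0 2948 [0.0655 0.0674 0.355 ]
0.02 1917 [0.0649 0.0664 0.0678]
0.04 2049 [0.0648 0.0663 0.0678]
0.06 2130 [0.0655 0.0668 0.0681]
0.08 381 [0.0653 0.0667 0.0678]
21.95 [ 0.30762371 -0.43422247 -0.81329655]
```

View pics/z.png

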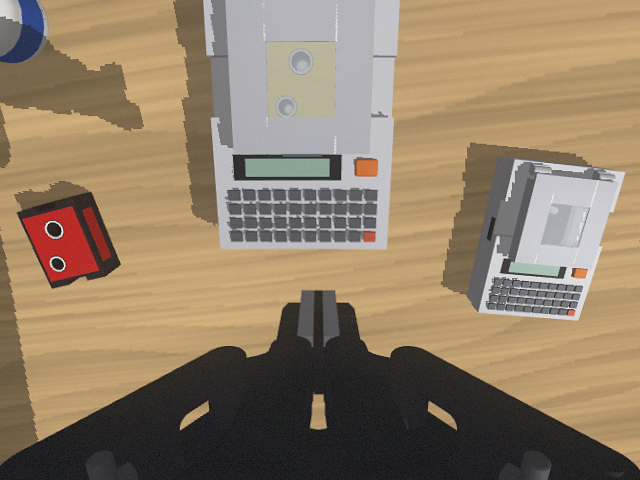

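The cover is shut flat at 67 mm along its whole length. The yellow label shows through the window at (300,80), and nothing else has moved. I'm handing the job in.

```bash
python3 -c "
from plant import manip
print(manip.job_done())"
```

```text
the job is handed in; nothing more can be done
None
```

The yellow cassette is in the printer bay over both spindles and pressed home (top flat at 58.5 mm), the cover was then shut flat at 67 mm, and the job was handed in at about 22 s with no verdict returned; one press on the cassette read about 44 N on the wrist sensor, made with the fingertips rather than the gripper's body.

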